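# Level the pastry board with a wedge

### The arm

A 6-joint arm with a two-finger parallel gripper is mounted at the origin on the work surface. World frame = base frame: x ahead of the robot, y to its left, z up, the work surface at z = 0. Lengths are in m, angles in degrees, forces in N, time in s.
With the tool pointing down it reaches from about 0.325 to 0.9 m from the base axis. Payload 3.5 kg.
Tool frame: the origin (TCP) lies at the very end of the fingers, on their centre line; the grasp point (between the pads) lies grasp_offset behind it (grasp_offset is the distance from the TCP to the grasp point, in m); z points along the fingers, y is the line along which they close (so a half turn about z gives the same grasp; the last joint's range is limited). The gripper opens to 85 mm and grips with 20 to 120 N. Pads are 22 mm wide; open, the fingers measure 114 mm over their backs; the gripper's body (76 mm by 85 mm) begins 54 mm behind the grasp point. The pads swing forward as they close: fully open they stand 13 mm farther back than shut.
Start: joints at [-73.476, 15.837, -1.513, 72.651, 0, 84.076], TCP at [0.239, -0.578, 0.231] pointing down, gripper open.
Joint ranges: [-178.77, 178.77], [-48.84, 107.48], [-61.69, 71.31], [-111.58, 123.2], [-90, 87.43], [-180, 180]. Speed limits (degrees/s): [147.25, 147.25, 180, 180, 180, 180].

### API

Orientations are given as [roll, pitch, yaw] about the fixed x, y, z axes, in that order (R = Rz(yaw) Ry(pitch) Rx(roll)).
In Python, from workcell import * gives the robot as it stands. The module is installed in compiled form; this text tells all that it offers.
- The arm moves only by the tool play_rows, never from a script. Its arguments are lists of equal length, an entry for each row: "linear": the shift along the tool's x, y, z in m, a list of three; "dr": the turn, a rotation vector about the tool's x, y, z in degrees, a list of three; "fingers": the finger opening in m, from 0 to 0.0854. In form: {"linear": [[x, y, z], ...], "dr": [[wx, wy, wz], ...], "fingers": [fingers, ...]}. A call has exactly 10 rows; each row is the pose to reach, as a shift and turn from the pose commanded when the call began, along the tool's axes at that moment; what a row does not reach only later rows make up. A row lasts 1/10 s, in which the tool goes at most 50 mm and 8.59 degrees, less where a joint would pass 70% of its speed; a pose out of reach is approached as far as the arm can. A call with a gripper value outside its range is refused whole. The fingers move at their own pace and stop on an object; the grip force is fixed at half the most. Time passes only in rows, so rows that repeat a pose let the fingers close, or fill a call up. It gives the time, the measured TCP pose, the force, the opening and the grip force at its end, in the units of the state.
- get_state(): the state, without advancing time (a new reading comes with each control period).
- read_camera(name): name is "side" or "top" or "wrist"; returns a dict with "img" (384x512x3 uint8, red, green, blue), "z_map" (384x512 float32, m along the optical axis (not along the pixel's ray), 0 where there is no reading), "mtx" (3x3 intrinsics, pixels), "D" ([k1, k2, p1, p2, k3] as OpenCV has them; the pictures are not rectified), "view" (4x4, takes a point from world to camera coordinates); the wrist camera has in their place "hand_eye" (4x4, takes a point from camera to tool coordinates, whose origin is the TCP and whose axes are the flange's). Camera axes: x right, y down, z forward; pixel columns grow to the right and rows downward; lengths in m; the calibration is good to about 2 mm. A picture is of the moment at which its call begins: read the wrist's pose just before it.
- hand_in(): hands the job in; it is judged then, once.
The state is a dict: "time_s": time; "qpos": joint angles; "qd": joint speeds; "effort": joint torques, N m; "ee_pos": TCP position; "eef_rot": TCP orientation; "force": force on the tool from outside, world axes, zero at the start; "wrist_torque": the same for the moment, N m; "grip_width": finger opening in m; "grasp_force": force on a finger pad.
Only numpy, scipy, OpenCV 4.12 (cv2) and the standard library are available. Lean on these libraries where they do the work, as an engineer would, in place of code of your own. Each camera call takes 0.05 s, during which the arm holds its last target. There are 200 camera calls.

### The job

The pastry board on the cooking-class table stands low at the corner with the short steel foot. Take the large wooden wedge (not the small thin one, nor the square-ended block) and push its thin end under that foot until the steel ball of the level on top sits between the two black lines, then let go. Leave the board standing where it is.

Things in the scene. Friction and masses are not known exactly. Their poses are not given: they have to be found in the camera images.
- wedge: Large wooden wedge, 137 mm long (y) x 36 wide. Origin: centre of underside. Thin end (1.5 thick) at y = +68.5; top slopes up 0.2 per mm to 22.5 thick at y = -36.5; behind it, to y = -68.5, an upright heel 45 tall, 36 wide, to hold it by. Beside it, order varies: a small wedge (92 x 24, heel 28 tall, too thin) and a square-ended block 137 x 36 x 34. Friction keeps it where it is pushed.
- board: Square wooden board 260 x 260 x 20 mm, ~1.8 kg, loose, its diagonals along its x and y. Stands on rubber feet at x = +-105, y = +60 and a short steel foot under the corner at -y. Origin: middle, in the table plane when level (underside z = 32, top 52). A level 150 x 44 x 20 is fixed on top along y. As found it slopes 3.6 deg down to -y. The wedge goes in along the board's +y, push 3 to 10 N.
- low_foot (a point): Lowest point of the short steel foot, a ball of 15 mm radius at x = 0, y = -163 mm of the board; the board's corner reaches 21 mm further out. It touches the table as found and must rise 14 mm: the large wedge's thin end is then about 61 mm past this point (wedge origin about 8 mm short of it).
- ball (a joint): Position of the dark 18 mm ball in the level's white window (m): 0 = centred, positive towards the board's +y; it runs to the low end, 10 mm per degree of slope, stops at +-24 mm (as found -24). It is wholly between the two black lines within +-7 mm, about +-13 mm of wedge travel (2 mm of travel per mm of ball; push the wedge in further while negative).
There are look-alikes about, which are no part of the job. Leave any purple or yellow look-alike of the wedge alone.

How it is judged (in metres and radians):
At the end, for the whole second after the job is handed in: The short foot rests on the large wedge, which lies flat (within 6 degrees) with the foot no more than 20 mm off its long centre line; the ball of the level is within 7 mm of the middle; the board's middle is within 50 mm of where it was; wedge and board are at rest (value of joint ball between -0.007 and 0.007 m and contact force between wedge and board above 0.5 N and x of low_foot in the frame of wedge between -0.02 and 0.02 m and angle between wedge's own z axis and vertical below 0.1 rad and distance of board from where it was at the start of the episode below 0.05 m and linear speed of each of wedge, board below 0.01 m/s); the robot touches nothing.
It fails at once if the board is tipped more than 11 degrees (angle between board's own z axis and vertical above 0.2 rad).
It also fails if it takes over 40 s, if anything falls off the work surface, if the arm or the gripper's body presses on something with over 40 N, if the wrist force passes 120 N, or if a joint passes its speed limit or range.

## Working session

There is one attempt and no reset: what is moved stays moved. The work goes in short steps, Python scripts to look and compute and a tool call to move; the robot and the scene stay as the last step left them, time stands still between calls to the robot, and variables do not carry over. Pictures are saved under pics/ and viewed, at most 10 in all, crops included, and the job is handed in when it is done.

Besides the shell and the picture viewer there is one more tool, called after ">>>" as name(argument=value, ...) on one line, values as JSON. play_rows: Moves the arm, as the interface text tells. Its arguments: {"type":"object","properties":{"linear":{"type":"array"},"dr":{"type":"array"},"fingers":{"type":"array"}},"required":["linear","dr","fingers"]}

```bash
mkdir -p pics; cat > h.py <<'E'
from workcell import *
import numpy as np, cv2
from scipy.spatial.transform import Rotation as R
def T():
    s=get_state(); M=np.eye(4); M[:3,:3]=R.from_euler('xyz',s['eef_rot'],degrees=True).as_matrix(); M[:3,3]=s['ee_pos']; return M
def cloud(name):
    W=T() if name=='wrist' else None
    c=read_camera(name); K=c['mtx']; h,w=c['z_map'].shape
    uv=np.stack(np.meshgrid(np.arange(w),np.arange(h)),-1).reshape(-1,1,2).astype(np.float32)
    n=cv2.undistortPoints(uv,K,c['D']).reshape(h,w,2); z=c['z_map']
    P=np.concatenate([n*z[...,None],z[...,None],np.ones((h,w,1))],-1)
    M=W@c['hand_eye'] if name=='wrist' else np.linalg.inv(c['view'])
    P=(P@M.T)[...,:3]; P[z==0]=np.nan
    return c['img'],P
E
python3 - <<'E'
from h import *
s=get_state(); print({k:np.round(v,3) for k,v in s.items()})
for n in('top','side'):
    i,P=cloud(n); cv2.imwrite(f'pics/{n}.png',i[...,::-1]); np.savez(f'{n}.npz',i=i,P=P)
E
```

```text
{'time_s': np.float64(0.0), 'qpos': array([-7.3476e+01,  1.5880e+01, -1.5990e+00,  7.2649e+01, -1.0000e-03,
        8.4076e+01]), 'qd': array([ 0.003,  0.01 ,  0.124, -0.013, -0.053,  0.028]), 'effort': array([ 1.0000e-03, -4.4551e+01,  2.9520e+01,  1.6000e-02,  0.0000e+00,
        0.0000e+00]), 'ee_pos': array([ 0.238, -0.577,  0.23 ]), 'eef_rot': array([-1.79872e+02, -1.20000e-02,  2.24480e+01]), 'force': array([0.828, 0.301, 0.117]), 'wrist_torque': array([ 0.034, -0.009,  0.044]), 'grasp_force': np.float64(0.0), 'grip_width': np.float64(0.085)}
```

View pics/top.png

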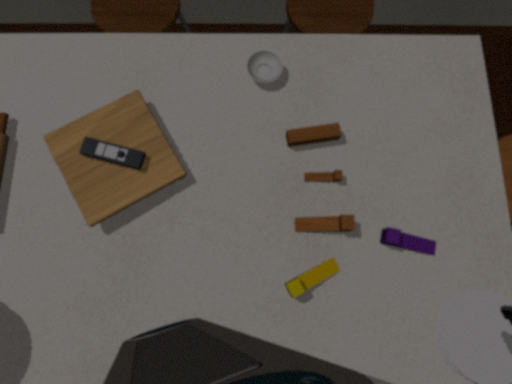

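View pics/side.png

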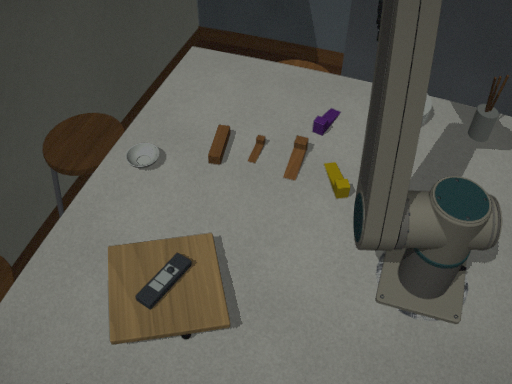

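Candidates in the top view: the block (313,134), the small wedge (323,177), the large wedge (324,224), and the purple (408,241) and yellow (313,278) look-alikes. I choose (324,224): wood, long, with a raised heel at its right end. The board's corners are at (138,92), (184,173), (92,220) and (46,137), and the ball sits towards (184,173).

```bash
python3 - <<'E'
from h import *
d=np.load('top.npz'); i,P=d['i'],d['P']
for u,v in [(134,98),(178,172),(94,213),(52,138),(92,148),(135,159),(313,134),(323,177),(310,225),(347,223),(400,300)]:
    print(u,v,P[v,u].round(3))
hsv=cv2.cvtColor(i,cv2.COLOR_RGB2HSV)
m=((hsv[...,0]<20)&(hsv[...,1]>90)).astype(np.uint8)
n,l,st,c=cv2.connectedComponentsWithStats(m)
for k in range(1,n):
    if st[k,4]>150 and 40<c[k][1]<260:
        q=P[l==k]; q=q[~np.isnan(q[:,0])]
        print(st[k],c[k].round(), 'maxz',np.percentile(q[:,2],[5,50,95]).round(3))
        r=cv2.minAreaRect((q[:,:2]*1000).astype(np.float32)); print(r, cv2.boxPoints(r).round().tolist())
        if 250<c[k][0]<340 and 200<c[k][1]<240:
            hq=q[q[:,2]>.035]; print('heel',len(hq),hq.mean(0),cv2.minAreaRect((hq[:,:2]*1000).astype(np.float32)))
            lo=q[q[:,2]<.03]; print('ramp',lo.mean(0))
cr=i[90:250,40:200]; cr2=i[110:250,280:370]
a=cv2.resize(cr,None,fx=2.4,fy=2.4,interpolation=2); b=cv2.resize(cr2,(247,384),interpolation=2)
cv2.imwrite('pics/crop.png',np.hstack([a,b])[...,::-1])
E
```

```text
134 98 [0.722 0.2   0.047]
178 172 [0.528 0.08  0.036]
94 213 [0.424 0.272 0.047]
52 138 [0.609 0.39  0.056]
92 148 [0.578 0.283 0.07 ]
135 159 [0.553 0.18  0.062]
313 134 [ 0.631 -0.256  0.032]
323 177 [ 0.525 -0.283  0.005]
310 225 [ 0.402 -0.245  0.008]
347 223 [ 0.402 -0.327  0.043]
400 300 [ 0.224 -0.455 -0.001]
[ 286    0  226  222 6726] [421.  53.] maxz [-0.753 -0.649 -0.282]
((981.3797607421875, -840.3663940429688), (1227.3514404296875, 1045.1934814453125), 88.88320922851562) [[447.0, -1444.0], [1492.0, -1464.0], [1516.0, -237.0], [471.0, -217.0]]
[  44   91  142  135 9637] [114. 158.] maxz [0.039 0.048 0.056]
((568.9052734375, 236.805908203125), (260.93621826171875, 257.2972412109375), 31.26171112060547) [[391.0, 279.0], [524.0, 59.0], [747.0, 195.0], [614.0, 414.0]]
[  0 113   8  70 335] [  2. 140.] maxz [0.019 0.027 0.033]
((598.071044921875, 532.1405639648438), (182.3675537109375, 15.62397289276123), 6.663193225860596) [[507.0, 529.0], [508.0, 514.0], [690.0, 535.0], [688.0, 550.0]]
[287 123  54  23 824] [313. 134.] maxz [0.02  0.034 0.036]
((634.1276245117188, -257.5172119140625), (37.683956146240234, 135.54754638671875), 8.941843032836914) [[605.0, -193.0], [626.0, -327.0], [663.0, -322.0], [642.0, -188.0]]
[304 171  39  11 312] [324. 176.] maxz [0.001 0.007 0.029]
((525.431640625, -280.2535400390625), (91.22322082519531, 23.187191009521484), 88.45198059082031) [[513.0, -326.0], [536.0, -326.0], [538.0, -235.0], [515.0, -234.0]]
[295 215  60  17 884] [325. 224.] maxz [0.003 0.016 0.046]
((405.3881530761719, -275.2787170410156), (38.83470916748047, 135.00869750976562), 2.085435628890991) [[384.0, -209.0], [388.0, -343.0], [427.0, -342.0], [422.0, -207.0]]
heel 207 [ 0.40436692 -0.32626456  0.04457147] ((405.00958251953125, -327.14398193359375), (32.60367202758789, 31.542726516723633), 0.5742900371551514)
ramp [ 0.40396931 -0.26292133  0.01244714]
```

View pics/crop.png

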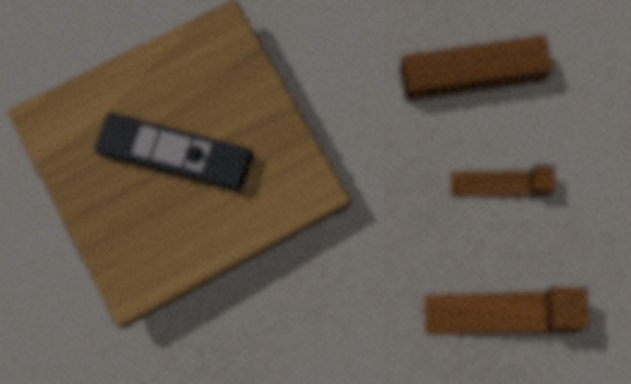

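The crop confirms the choice: the large wedge, with its heel on the right, is at bottom right of the crop. The level's ball is towards the board's right corner, which is the low one (top there at z = 0.036, as expected).

```bash
cat >> h.py <<'E'
def go(x,y,z,yaw):
    M=T(); G=R.from_euler('xyz',[180,0,yaw],degrees=True).as_matrix()
    print('linear',(M[:3,:3].T@(np.array([x,y,z])-M[:3,3])).round(4),'dr',R.from_matrix(M[:3,:3].T@G).as_rotvec(degrees=True).round(2))
E
python3 - <<'E'
from h import *
import workcell
print([k for k in dir(workcell) if k[0]!='_'], getattr(workcell,'grasp_offset',None))
go(.405,-.328,.13,91.5)
E
```

```text
['MotionError', 'get_state', 'grasp_offset', 'hand_in', 'read_camera'] 0.0187
linear [ 0.249  -0.1663  0.1006] dr [ -0.1   -0.08 -69.05]
```

>>> play_rows(linear=[[0.03,-0.02,0.01],[0.06,-0.04,0.025],[0.09,-0.06,0.035],[0.12,-0.08,0.05],[0.15,-0.1,0.06],[0.18,-0.12,0.07],[0.21,-0.14,0.085],[0.235,-0.157,0.095],[0.249,-0.166,0.1],[0.249,-0.166,0.1]], dr=[[0,0,-8],[0,0,-16],[0,0,-24],[0,0,-32],[0,0,-40],[0,0,-48],[0,0,-56],[0,0,-63],[0,0,-69],[0,0,-69]], fingers=[0.06,0.06,0.06,0.06,0.06,0.06,0.06,0.06,0.06,0.06])

```text
time_s: 1.1
ee_pos: [0.4052, -0.3263, 0.1298]
eef_rot: [-179.9, -0.2, 91.7]
force: [-0.2, 0.2, -0.9]
grip_width: 0.06
grasp_force: 0.0
```

```bash
python3 - <<'E'
from h import *
s=get_state(); print(s['time_s'],s['ee_pos'],s['eef_rot'],s['grip_width'])
i,P=cloud('wrist'); cv2.imwrite('pics/w1.png',i[...,::-1])
hsv=cv2.cvtColor(i,cv2.COLOR_RGB2HSV)
ok=(hsv[...,0]<20)&(hsv[...,1]>90)&(np.abs(P[...,0]-.405)<.04)&(np.abs(P[...,1]+.275)<.09)
q=P[ok]
print(len(q)); print(cv2.minAreaRect((q[:,:2]*1000).astype(np.float32)))
h=q[(q[:,2]>.04)]; print('heel',len(h),h.min(0),h.max(0),cv2.minAreaRect((h[:,:2]*1000).astype(np.float32)))
go(.405,-.328,.012,91)
E
```

```text
1.1 [ 0.40521418 -0.32628443  0.12979611] [-1.79877546e+02 -1.69645967e-01  9.16594213e+01] 0.06001375487474427
7307
((405.7942810058594, -274.15643310546875), (37.13191223144531, 135.89068603515625), 1.4862643480300903)
heel 1674 [ 0.3886999  -0.34193048  0.0400622 ] [ 0.42332075 -0.31008121  0.04714645] ((406.0875244140625, -326.0646057128906), (34.46247863769531, 31.820087432861328), 0.5931844711303711)
linear [-0.0003 -0.      0.1185] dr [-0.09 -0.07  0.48]
```

View pics/w1.png

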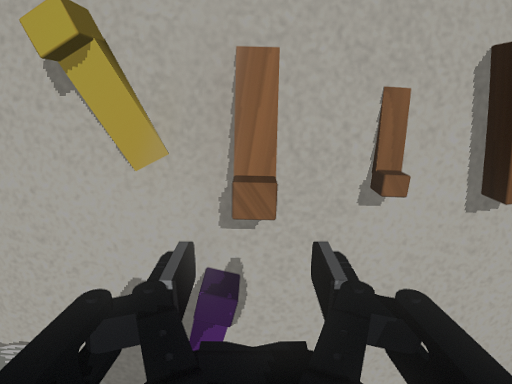

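The wrist view shows the large wedge in the middle, with its heel at (255,198), the small wedge at (393,140), the yellow one at upper left and the purple one well behind. The measured heel is at (0.406, −0.326), directly below the TCP, so I descend.

>>> play_rows(linear=[[0,0,0.015],[0,0,0.035],[0,0,0.055],[0,0,0.075],[0,0,0.095],[0,0,0.11],[0,0,0.118],[0,0,0.118],[0,0,0.118],[0,0,0.118]], dr=[[0,0,0.3],[0,0,0.5],[0,0,0.5],[0,0,0.5],[0,0,0.5],[0,0,0.5],[0,0,0.5],[0,0,0.5],[0,0,0.5],[0,0,0.5]], fingers=[0.06,0.06,0.06,0.06,0.06,0.06,0.06,0.06,0.03,0.0])

```text
time_s: 2.15
ee_pos: [0.4063, -0.3304, 0.0147]
eef_rot: [179.9, 0.1, 90.9]
force: [-0.1, 1.2, 0.0]
grip_width: 0.0352
grasp_force: 60.0
```

>>> play_rows(linear=[[0,0,0],[0,0,0],[0,0,0],[0,0,0],[0,0,0],[0,0,-0.005],[0,0,-0.012],[0,0,-0.02],[0,0,-0.025],[0,0,-0.025]], dr=[[0,0,0],[0,0,0],[0,0,0],[0,0,0],[0,0,0],[0,0,0],[0,0,0],[0,0,0],[0,0,0],[0,0,0]], fingers=[0,0,0,0,0,0,0,0,0,0])

```text
time_s: 3.15
ee_pos: [0.406, -0.3297, 0.0394]
eef_rot: [179.9, 0.1, 91.0]
force: [-0.3, -0.2, -1.1]
grip_width: 0.035
grasp_force: 60.2
```

```bash
python3 - <<'E'
from h import *
d=np.load('top.npz'); i,P=d['i'],d['P']
hsv=cv2.cvtColor(i,cv2.COLOR_RGB2HSV)
# board top plane & corners
q=P[85:230,40:190].reshape(-1,3); q=q[(q[:,2]>.033)&(q[:,2]<.06)]
A=np.c_[q[:,:2],np.ones(len(q))]; c,*_=np.linalg.lstsq(A,q[:,2],rcond=None); print('slope',np.degrees(np.hypot(*c[:2])),'up dir',c[:2]/np.hypot(*c[:2]))
r=cv2.minAreaRect((q[:,:2]*1000).astype(np.float32)); print(r,cv2.boxPoints(r).tolist())
v=np.array([.245,.969]);f=np.array([.529,.079])
h=f-v*.167; print(h); go(h[0],h[1],.036,91-1-14.2)
h=f-v*.060; print(h)
E
```

```text
slope 3.572569578594416 up dir [0.25120172 0.96793476]
((568.628173828125, 238.72659301757812), (261.1669006347656, 261.52764892578125), 30.925182342529297) [[389.4066467285156, 283.79168701171875], [523.8104858398438, 59.44303894042969], [747.8497314453125, 193.6614990234375], [613.4458618164062, 418.0101318359375]]
[ 0.488085 -0.082823]
linear [0.2455 0.0862 0.0031] dr [ 0.09  0.07 15.15]
[0.5143  0.02086]
```

>>> play_rows(linear=[[0.012,0.004,0],[0.04,0.014,0],[0.07,0.025,0],[0.1,0.035,0],[0.13,0.045,0],[0.16,0.056,0],[0.19,0.066,0],[0.22,0.077,0],[0.237,0.084,0],[0.241,0.085,0]], dr=[[0,0,1],[0,0,3],[0,0,5],[0,0,7],[0,0,9],[0,0,11],[0,0,13],[0,0,15],[0,0,15.3],[0,0,15.3]], fingers=[0,0,0,0,0,0,0,0,0,0])

```text
time_s: 4.15
ee_pos: [0.4867, -0.085, 0.0382]
eef_rot: [-180.0, -0.0, 75.8]
force: [-0.0, -0.9, -2.1]
grip_width: 0.0353
grasp_force: 60.1
```

```bash
python3 - <<'E'
from h import *
s=get_state(); print(s['ee_pos'],s['eef_rot'])
i,P=cloud('wrist'); cv2.imwrite('pics/w2.png',i[...,::-1])
j,Q=cloud('side'); cv2.imwrite('pics/s2.png',cv2.resize(j[190:384,80:300],None,fx=2.7,fy=2.7,interpolation=2)[...,::-1])
# wedge in tool frame
M=T(); q=(P-M[:3,3])@M[:3,:3]
hsv=cv2.cvtColor(i,cv2.COLOR_RGB2HSV)
ok=(hsv[...,0]<20)&(hsv[...,1]>90)&(np.abs(q[...,1])<.03)&(q[...,0]<.126)&(q[...,0]>0.0)&(P[...,2]<.08)
w=P[ok]; r=cv2.minAreaRect((w[:,:2]*1000).astype(np.float32)); print(len(w),r,cv2.boxPoints(r).round(1).tolist())
t=q[ok]; print('toolx',np.percentile(t[:,0],[0,100]),[ (round(a,2),P[ok][abs(t[:,0]-a)<.003][:,2].mean().round(4)) for a in(.03,.05,.07,.09,.11,.118)])
E
```

```text
[ 0.48668352 -0.08501962  0.03821102] [-1.79989537e+02 -2.10547035e-02  7.58176698e+01]
22234 ((504.3023376464844, -27.296958923339844), (123.89044952392578, 42.162139892578125), 74.90908813476562) [[467.79998779296875, -81.5999984741211], [508.5, -92.5999984741211], [540.7999877929688, 27.0], [500.1000061035156, 38.0]]
toolx [1.66742564e-05 1.23706375e-01] [(0.03, np.float64(0.0444)), (0.05, np.float64(0.0406)), (0.07, np.float64(0.0367)), (0.09, np.float64(0.0327)), (0.11, np.float64(0.0287)), (0.12, np.float64(0.0272))]
```

View pics/w2.png

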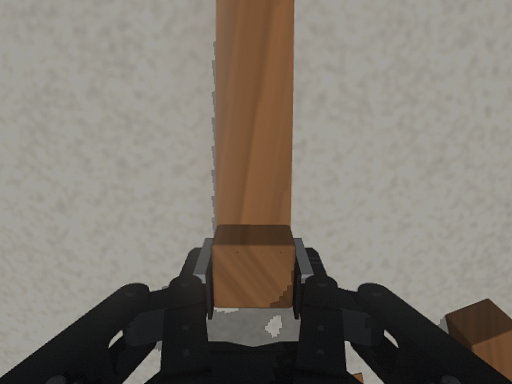

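The wedge is held straight and level (heel at (253,265)), and it is lined up with the foot. I lower it and begin pushing.

>>> play_rows(linear=[[0,0,0.006],[0,0,0.012],[0,0,0.018],[0,0,0.022],[0,0,0.0235],[0,0,0.0235],[0.005,0,0.0235],[0.012,0,0.0235],[0.02,0,0.0235],[0.025,0,0.0235]], dr=[[0,0,0],[0,0,0],[0,0,0],[0,0,0],[0,0,0],[0,0,0],[0,0,0],[0,0,0],[0,0,0],[0,0,0]], fingers=[0,0,0,0,0,0,0,0,0,0])

```text
time_s: 5.25
ee_pos: [0.4928, -0.0616, 0.0148]
eef_rot: [180.0, -0.0, 75.7]
force: [0.3, -0.5, -2.1]
grip_width: 0.0351
grasp_force: 60.1
```

```bash
python3 - <<'E'
from h import *
j,Q=cloud('side'); cv2.imwrite('pics/s3.png',cv2.resize(j[190:384,80:340],None,fx=2.7,fy=2.7,interpolation=2)[...,::-1])
E
```

```text
(no output)
```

View pics/s3.png

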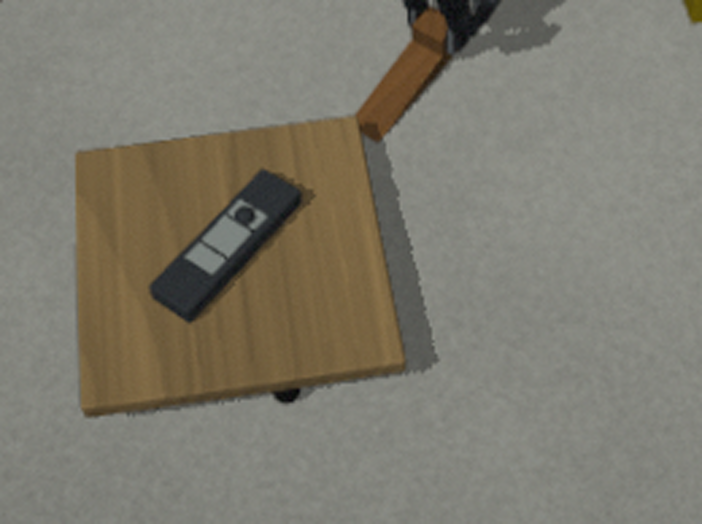

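The wedge's tip (370,125) is now at the low corner (357,118), and the ball is at the low end (245,213). I push on.

>>> play_rows(linear=[[0.006,0,0],[0.014,0,0],[0.022,0,0],[0.03,0,0],[0.038,0,0],[0.046,0,0],[0.054,0,0],[0.06,0,0],[0.065,0,0],[0.068,0,0]], dr=[[0,0,0],[0,0,0],[0,0,0],[0,0,0],[0,0,0],[0,0,0],[0,0,0],[0,0,0],[0,0,0],[0,0,0]], fingers=[0,0,0,0,0,0,0,0,0,0])

```text
time_s: 6.3
ee_pos: [0.509, 0.0002, 0.0151]
eef_rot: [180.0, 0.5, 75.5]
force: [-3.0, -11.6, 2.7]
grip_width: 0.0351
grasp_force: 60.6
```

```bash
cat > lev.py <<'E'
from h import *
import sys
i,P=cloud('top'); j,Q=cloud('side')
# board top plane (wood only) fit per view
for n,im,C in(('top',i,P),('side',j,Q)):
    hsv=cv2.cvtColor(im,cv2.COLOR_RGB2HSV)
    ok=(hsv[...,1]>70)&(hsv[...,0]<30)&(C[...,2]>.03)&(C[...,2]<.062)&(np.hypot(C[...,0]-.569,C[...,1]-.238)<.15)
    q=C[ok]; c,*_=np.linalg.lstsq(np.c_[q[:,:2],np.ones(len(q))],q[:,2],rcond=None)
    q=q[np.abs(np.c_[q[:,:2],np.ones(len(q))]@c-q[:,2])<.005]
    c,*_=np.linalg.lstsq(np.c_[q[:,:2],np.ones(len(q))],q[:,2],rcond=None)
    print(n,len(q),'slope along +y deg',np.degrees(c[:2]@[.25,.968]).round(2),cv2.minAreaRect((q[:,:2]*1000).astype(np.float32)))
cv2.imwrite(sys.argv[1],cv2.resize(j[190:384,80:340],None,fx=2.7,fy=2.7,interpolation=2)[...,::-1])
E
python3 lev.py pics/s4.png
```

```text
top 1966 slope along +y deg 1.07 ((649.4771728515625, 300.4725341796875), (76.57913208007812, 244.9397735595703), 38.599910736083984)
side 8836 slope along +y deg 0.97 ((571.2140502929688, 241.25213623046875), (259.4696350097656, 261.11749267578125), 30.795242309570312)
```

View pics/s4.png

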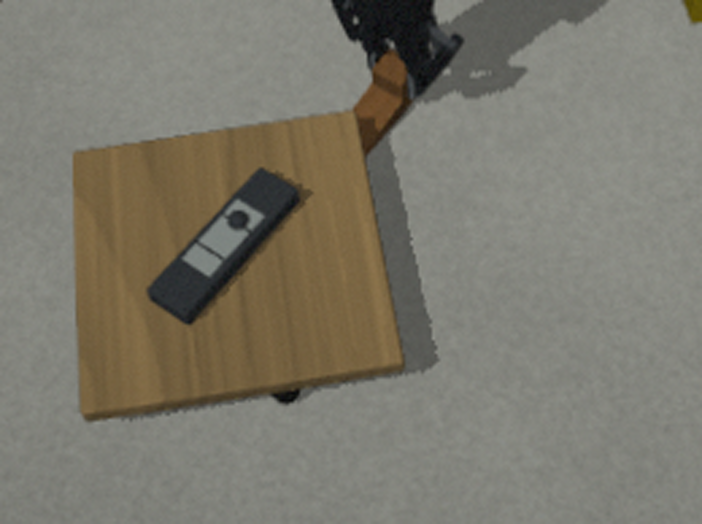

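The ball (238,219) is about 10 mm off, and the board's slope is 1.0°. That means about 19 mm more of wedge travel.

>>> play_rows(linear=[[0.003,0,0],[0.006,0,0],[0.009,0,0],[0.012,0,0],[0.015,0,0],[0.018,0,0],[0.019,0,0],[0.019,0,0],[0.019,0,0],[0.019,0,0]], dr=[[0,0,0],[0,0,0],[0,0,0],[0,0,0],[0,0,0],[0,0,0],[0,0,0],[0,0,0],[0,0,0],[0,0,0]], fingers=[0,0,0,0,0,0,0,0,0,0])

```text
time_s: 7.4
ee_pos: [0.5135, 0.0192, 0.0148]
eef_rot: [180.0, 0.4, 75.5]
force: [-3.1, -7.7, 1.0]
grip_width: 0.0353
grasp_force: 60.4
```

```bash
python3 lev.py pics/s5.png
```

```text
top 981 slope along +y deg -0.01 ((653.183837890625, 315.96392822265625), (49.58286666870117, 217.8157501220703), 38.75251007080078)
side 8876 slope along +y deg 0.07 ((571.5025634765625, 241.8829803466797), (259.3686218261719, 262.09771728515625), 30.97628402709961)
```

View pics/s5.png

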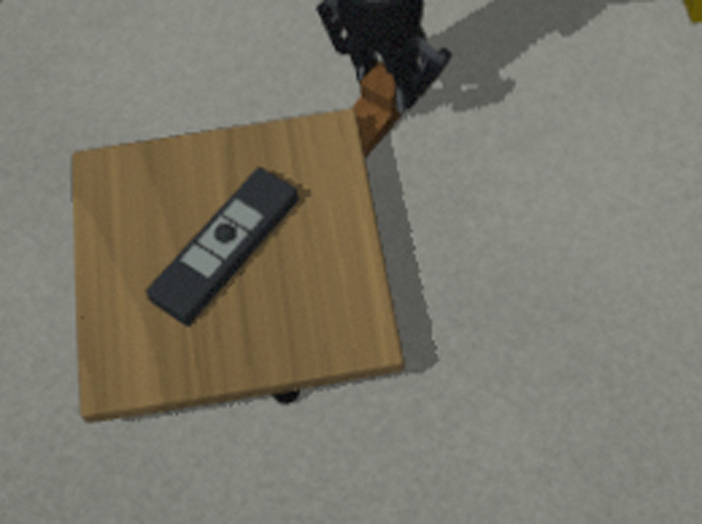

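The ball (226,232) is centred between the lines, so I release and withdraw.

>>> play_rows(linear=[[0,0,0],[0,0,0],[0,0,0],[0,0,0],[0,0,0],[0,0,0],[0,0,0],[0,0,-0.01],[0,0,-0.03],[0,0,-0.05]], dr=[[0,0,0],[0,0,0],[0,0,0],[0,0,0],[0,0,0],[0,0,0],[0,0,0],[0,0,0],[0,0,0],[0,0,0]], fingers=[0.06,0.06,0.06,0.06,0.06,0.06,0.06,0.06,0.06,0.06])

```text
time_s: 8.5
ee_pos: [0.5138, 0.0217, 0.0656]
eef_rot: [-179.9, 0.0, 75.6]
force: [-0.6, 0.4, -0.4]
grip_width: 0.0601
grasp_force: 0.0
```

>>> play_rows(linear=[[0,0,-0.02],[0,0,-0.045],[-0.01,0,-0.07],[-0.03,0,-0.09],[-0.05,0,-0.11],[-0.07,0,-0.12],[-0.08,0,-0.12],[-0.08,0,-0.12],[-0.08,0,-0.12],[-0.08,0,-0.12]], dr=[[0,0,0],[0,0,0],[0,0,0],[0,0,0],[0,0,0],[0,0,0],[0,0,0],[0,0,0],[0,0,0],[0,0,0]], fingers=[0.06,0.06,0.06,0.06,0.06,0.06,0.06,0.06,0.06,0.06])

```text
time_s: 9.5
ee_pos: [0.4937, -0.055, 0.1839]
eef_rot: [-179.9, -0.0, 75.7]
force: [0.5, 0.0, -0.5]
grip_width: 0.0603
grasp_force: 0.0
```

```bash
python3 lev.py pics/s6.png
```

```text
top 153 slope along +y deg -1.89 ((627.6856689453125, 366.4547119140625), (19.054304122924805, 94.55000305175781), 53.588417053222656)
side 8891 slope along +y deg 0.11 ((571.4832763671875, 241.40269470214844), (259.3922119140625, 261.6746826171875), 30.924222946166992)
```

View pics/s6.png

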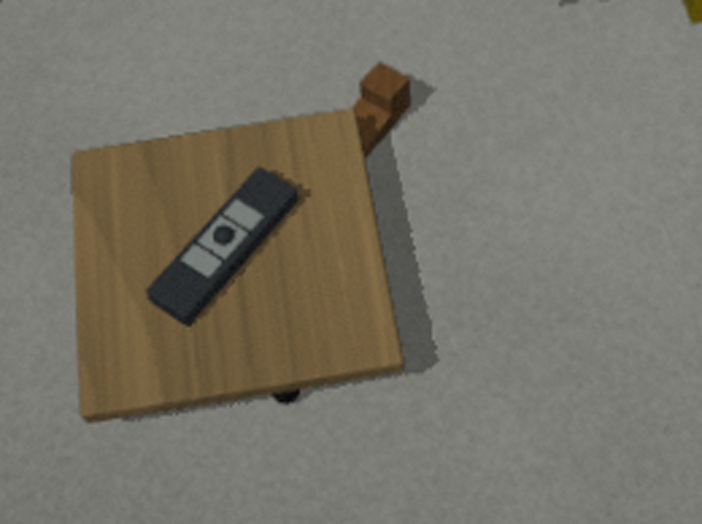

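The ball (224,234) is still centred, the wedge lies flat under the foot, and the gripper is clear.

```bash
python3 -c "
from workcell import *
print(hand_in())"
```

```text
the job is handed in; nothing more can be done
None
```

The large wedge is under the short foot, the level's ball sits centred between the black lines, the board moved only a few millimetres, the gripper is clear, and the job is handed in (no verdict was returned).

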